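Free the indexing fixture and hold its plunger out

TASK

A cylinder head sits on an indexing fixture on the porting bench. First wind the hand crank anticlockwise (seen from above), about two full turns, until it comes up against its stop and the clamp shoe is fully backed off from the index disc; only then pull the sprung index plunger fully up out of its hole in the disc and finish still holding it there with the fingers, so that I can swing the head round. Leave the plastic tub, the air grinder and the block of burrs where they are.

Things in the scene. Friction and masses are not known exactly. Their poses are not given: they have to be found in the camera images.
- fixture: Indexing fixture, fixed to the bench in each run (place and yaw vary): grey base plate 210 x 400 x 12 mm on a thin cardboard sheet. Origin: centre of the plate's underside, on the bench top; x across the 210 mm side, away from the robot, y along the 400 mm side, z up. Index disc with cylinder head in the middle, plunger bracket at its -y end, crank gearbox at its +y end; none of these move.
- crank_axis (a point): Point on the crank's upright axis of rotation, 100 mm above the bench, at x = 0, y = +130 mm in the fixture's frame. Its axes are the fixture's. The gearbox under the crank is 85 x 85 mm, its top 85 mm above the bench.
- crank (a joint): Crank angle in rad, growing anticlockwise seen from above. At value q the handle lies 50 mm from crank_axis, at angle q from the fixture's +x axis towards its +y. Starts anywhere from 0 to 2.5; hard stop, shoe fully backed off, at 14.5. Draws the clamp shoe 1 mm per rad away from the disc's rim. Turns stiffly (about 1.5 N at the handle), stays where it is left.
- crank_handle: Upright round black handle at the end of the crank arm, 22 mm in diameter, 50 mm tall; it spins freely on its own upright pin, so it can be held with an unchanging wrist while the crank goes round. Origin: the handle's centre, 138 mm above the bench (it spans 113 to 163 mm; the flat crank arm below it has its top at 111 mm).
- plunger (a joint): Travel of the index plunger in m, straight up: 0 = seated in its hole by its spring, 0.022 = fully pulled, against its stop. The pin leaves the hole at 0.014. The spring pulls it back down with about 7 N when seated and 12 N fully pulled; it does not latch: let go, it snaps home.
- pull_knob: Round black pull knob on the plunger (can be twisted, which does nothing): grip part 20 mm in diameter, from 20 mm below to 8 mm above its origin, then a rim 26 mm across up to 15 mm above. Origin on the plunger's upright axis, 145 mm above the bench when seated, at x = 0, y = -128 mm in the fixture's frame. Below it 10 mm of bare pin, then the bush (24 mm across, top 115 mm above the bench).
- seat_hole (a point): Mouth of the hole in the index disc in which the plunger's 10 mm pin sits, 35 mm above the bench, straight below the knob. Its axes are the fixture's. The bracket that carries the plunger above it is 40 mm wide in x, from y = -185 to -112 mm in the fixture's frame, its top 105 mm above the bench.
- head_top (a point): Centre of the top face of the finned cylinder head (132 x 112 mm), 106 mm above the bench, at x = 0, y = -40 mm in the fixture's frame; it sits on the steel index disc, 200 mm across, whose top is 35 mm above the bench.
- tub: Bystander, loose: lidded plastic tub 128 x 93 x 55 mm, origin at the centre of its underside.
- grinder: Bystander, loose: air grinder lying flat, 217 mm long along its x (from -83 to +134 mm), 36 mm wide and high, origin at the underside of its body.
- burr_block: Bystander, loose: wooden block 50 x 160 x 45 mm stuck full of burrs (about 90 mm high in all), origin at the centre of its underside.

How it is judged:
On the way, in this order (a step that is already met when the one before it is completed fails the run):
1. the clamp is fully backed off, the plunger still seated (value of joint crank above 14 rad and value of joint plunger below 0.004 m), for 0.1 s.
2. the plunger is pulled fully up (value of joint crank above 14 rad and value of joint plunger above 0.018 m), for 0.2 s.
At the end, for the whole second after the job is handed in: The crank is within 0.5 rad of its stop (joint above 14.0), the plunger is held at least 18 mm up of its 22 mm travel (its pin 4 mm or more clear of the hole), and the fingers are still holding the pull knob (more than 3 N of contact) (all of step 2 and contact force between the fingers and pull_knob above 3 N); the arm keeps its last pose, push and grip.
It fails at once if the plunger is pulled (6 mm or more) before the clamp is backed off (value of joint plunger above 0.006 m and value of joint crank below 14 rad).
It fails at once if the plastic tub is pushed out of its place (more than 30 mm) (distance of tub from where it was at the start of the episode above 0.03 m).
It fails at once if the air grinder is pushed out of its place (more than 30 mm) (distance of grinder from where it was at the start of the episode above 0.03 m).
It fails at once if the block of burrs is pushed out of its place (more than 30 mm) (distance of burr_block from where it was at the start of the episode above 0.03 m).
It also fails if it takes over 59 s, if anything falls off the work surface, if the arm or the gripper's body presses on something with over 40 N, if the wrist force passes 120 N, or if a joint passes its speed limit or range.

ROBOT

A 7-joint arm with a two-finger parallel gripper is mounted at the origin on the work surface. World frame = base frame: x ahead of the robot, y to its left, z up, the work surface at z = 0. Lengths are in m, angles in rad, forces in N, time in s.
With the tool pointing down it reaches from about 0.4 to 0.85 m from the base axis. Payload 10.4 kg.
Tool frame: the origin (TCP) lies at the very end of the fingers, on their centre line; the grasp point (between the pads) lies 19 mm behind it (grasp_offset is the distance from the TCP to the grasp point, in m); z points along the fingers, y is the line along which they close (so a half turn about z gives the same grasp; the last joint's range is limited). The gripper opens to 85 mm and grips with 20 to 120 N. Pads are 22 mm wide; open, the fingers measure 114 mm over their backs; the gripper's body (76 mm by 85 mm) begins 54 mm behind the grasp point. The pads swing forward as they close: fully open they stand 13 mm farther back than shut.
Start: joints at [-1.228, 0.332, -0.065, 1.46, 0.022, 1.35, -0.088], TCP at [0.224, 0.584, 0.231] pointing down, gripper open.
Joint ranges: [-2.6, 2.6], [-0.5, 2.12], [-1.47, 1.34], [0.16, 2.42], [-1.27, 4.41], [0.06, 2.06], [-2.6, 2.6]. Speed limits (rad/s): [2.22, 2.22, 2.79, 2.79, 3.14, 3.14, 3.14].

INTERFACE

Orientations are given as a unit quaternion [x, y, z, w].
In Python, from workcell import * gives the robot as it stands.
- The arm moves only by the tool jog_arm, never from a script. Its argument "plan" is a list of rows, each a list of 3 entries, a list of its own where there are three numbers: the turn, a rotation vector about the tool's x, y, z in rad, then the shift along the tool's x, y, z in m, then the finger opening in m, from 0 to 0.0854. A call has 1 to 8 rows; each row is the pose to reach, as a shift and turn from the pose commanded when the call began, along the tool's axes at that moment; what a row does not reach only later rows make up. A row lasts 1/12 s, in which the tool goes at most 41.7 mm and 7.16 degrees, less where a joint would pass 70% of its speed; a pose out of reach is approached as far as the arm can. A call with a gripper value outside its range is refused whole. The fingers move at their own pace and stop on an object; "force" is the grip in N (left out, the last holds). Time passes only in rows, so rows that repeat a pose let the fingers close. It gives the time, the measured TCP pose, the force, the opening and the grip force at its end, in the units of the state.
- get_obs(): the state, without advancing time (a new reading comes with each control period).
- camera(name): name is "scene" or "top"; returns a dict with "img" (400x640x3 uint8, red, green, blue), "mtx" (3x3 intrinsics, pixels), "extrinsics" (4x4, takes a point from camera to world coordinates). Camera axes: x right, y down, z forward; pixel columns grow to the right and rows downward; lengths in m; the calibration is good to about 2 mm. A picture is of the moment at which its call begins. There is no depth.
- hand_in(): hands the job in; it is judged then, once.
The state is a dict: "clock": time; "joint_pos": joint angles; "joint_velocities": joint speeds; "tau": joint torques, N m; "position": TCP position; "ee_rot": TCP orientation; "ft_force": force on the tool from outside, world axes, zero at the start; "torque": the same for the moment, N m; "grip_width": opening from 0.0 (shut) to 1.0 (fully open); "grasp_force": force on a finger pad.
Only numpy, scipy, OpenCV 4.12 (cv2) and the standard library are available. Lean on these libraries where they do the work, as an engineer would, in place of code of your own. Each camera call takes 0.05 s, during which the arm holds its last target. There are 200 camera calls.

## Working session

There is one attempt and no reset: what is moved stays moved. The work goes in short steps, Python scripts to look and compute and a tool call to move; the robot and the scene stay as the last step left them, time stands still between calls to the robot, and variables do not carry over. Pictures are saved under pics/ and viewed, at most 10 in all, crops included, and the job is handed in when it is done.

Besides the shell and the picture viewer there is one more tool, called after "Emit:" by a JSON object that holds its "op" and its "data", one argument or row to a line. jog_arm: Moves the arm, as the interface text tells. Its arguments: {"type":"object","properties":{"plan":{"type":"array"},"force":{"type":"number"}},"required":["plan"]}

```bash
mkdir -p pics; python3 - <<'E'
from workcell import *
import cv2,numpy as np
o=get_obs();print(o)
for n in("scene","top"):
    c=camera(n);cv2.imwrite(f"pics/{n}0.png",c["img"][...,::-1]);print(n,np.round(c["mtx"],1).tolist(),np.round(c["extrinsics"],3).tolist())
E
```

```text
{'clock': 0.0, 'joint_pos': array([-1.22761186,  0.3329253 , -0.06473907,  1.46093581,  0.0216294 ,
        1.34989144, -0.08849441]), 'joint_velocities': array([-0.0005817 ,  0.00023333, -0.00144308,  0.00026752, -0.00079794,
       -0.00030308, -0.00087622]), 'tau': array([ 1.09946537e-03, -6.25421405e+01,  4.95181116e-02, -3.91603553e+01,
        1.62384968e-02,  9.53049195e-03, -1.12525530e-06]), 'position': array([0.22341025, 0.58330781, 0.2304853 ]), 'ee_rot': array([ 1.81839930e-01,  9.83327872e-01, -7.25606234e-04, -9.24579939e-05]), 'ft_force': array([ 0.34833568,  0.29784136, -0.85613256]), 'torque': array([-0.01419129,  0.00561356,  0.00821123]), 'grasp_force': 0.0, 'grip_width': 0.9992538743840944}
scene [[503.9, 0.0, 322.9], [0.0, 503.9, 198.0], [0.0, 0.0, 1.0]] [[0.342, 0.75, -0.566, 1.545], [0.94, -0.271, 0.209, -0.325], [0.004, -0.603, -0.798, 1.418], [0.0, 0.0, 0.0, 1.0]]
top [[401.5, 0.0, 318.5], [0.0, 401.5, 205.4], [0.0, 0.0, 1.0]] [[-0.014, -0.99, 0.142, 0.455], [-1.0, 0.012, -0.015, 0.029], [0.013, -0.142, -0.99, 1.146], [0.0, 0.0, 0.0, 1.0]]
```

View pics/scene0.png

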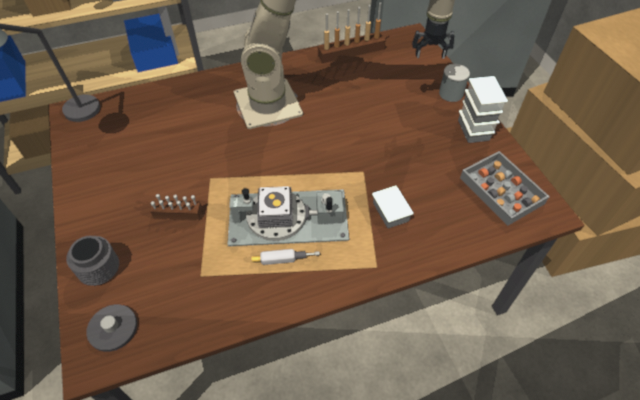

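View pics/top0.png

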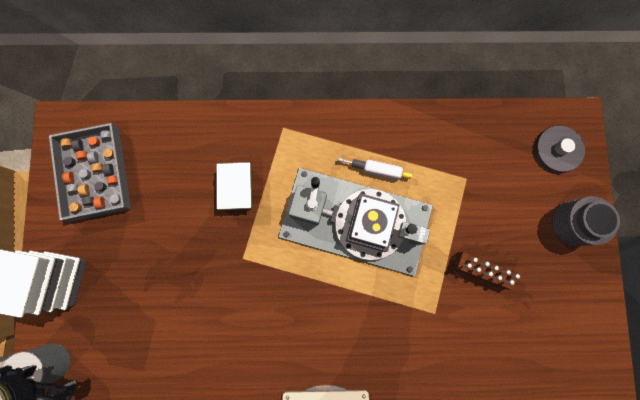

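The scene view shows the fixture with the head mid-board. The tub is right of it at about (393,205), the grinder in front and the burrs to the left. In the top view the crank is near (313,190) and the knob near (411,230). I'll enlarge the fixture to get the corners.

```bash
python3 - <<'E'
import cv2
a=cv2.imread("pics/top0.png")[160:285,270:450];b=cv2.imread("pics/scene0.png")[175:255,220:360]
cv2.imwrite("pics/t1.png",cv2.resize(a,(720,500),interpolation=cv2.INTER_CUBIC))
cv2.imwrite("pics/s1.png",cv2.resize(b,(700,400),interpolation=cv2.INTER_CUBIC))
E
```

```text
(no output)
```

View pics/t1.png

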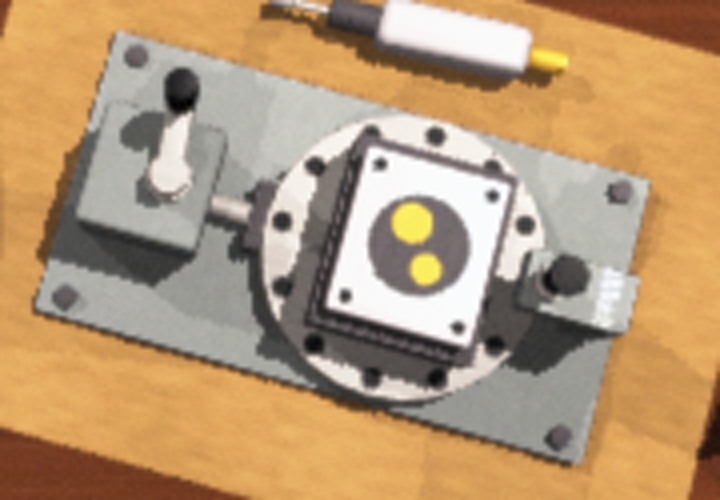

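View pics/s1.png

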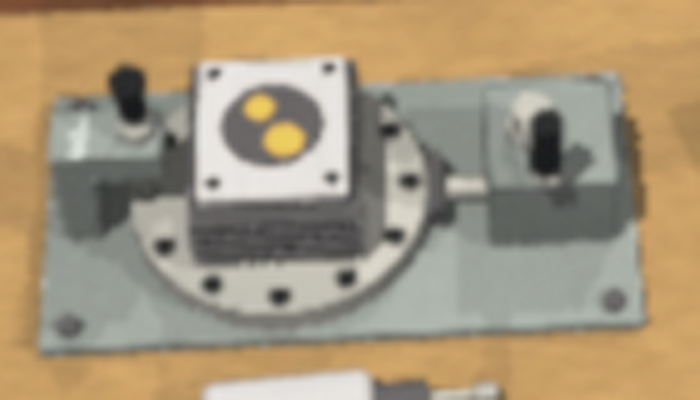

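The enlarged top view gives these plate corners: (118,32), (650,180), (35,312) and (580,464). The knob top is at about (568,272) and the handle top at (182,86). The crank arm points to roughly the fixture's +x. I'll fit the pose from both views.

```bash
cat > h.py <<'E'
import numpy as np,cv2
from scipy.optimize import least_squares
from scipy.spatial.transform import Rotation as R
from workcell import *
def proj(c,P):
    E=np.linalg.inv(c["extrinsics"]);p=np.atleast_2d(P)@E[:3,:3].T+E[:3,3];p=p@np.array(c["mtx"]).T
    return p[:,:2]/p[:,2:]
def ray(c,uv,z):
    d=np.array(c["extrinsics"])[:3,:3]@np.linalg.solve(c["mtx"],[*uv,1]);o=np.array(c["extrinsics"])[:3,3]
    return o+d*(z-o[2])/d[2]
E
python3 - <<'E'
from h import *
T=camera("top");S=camera("scene")
t=(np.array([[118,32],[650,180],[35,312],[580,464],[418,246],[568,271],[182,84]])+.5)/4-.5+[270,160]
s=(np.array([[645,322],[40,352],[615,72],[55,95],[272,125],[128,74],[546,114]])+.5)/5-.5+[220,175]
def pts(p):
    x,y,a,q=p
    L=np.array([[.105,.2,.012],[.105,-.2,.012],[-.105,.2,.012],[-.105,-.2,.012],[0,-.04,.106],[0,-.128,.16],[.05*np.cos(q),.13+.05*np.sin(q),.163]])
    return L@R.from_euler("z",a).as_matrix().T+[x,y,0]
f=lambda p,w=3:np.r_[(proj(T,pts(p))-t).ravel(),(proj(S,pts(p))-s).ravel()]
r=least_squares(f,[.5,0,-.25,.3],loss="soft_l1");print(r.x,np.round(r.fun.reshape(2,7,2),1).tolist())
P=pts(r.x);print("knob",P[5],"handle",P[6])
print(ray(T,t[6],.163),ray(S,s[6],.163),ray(T,t[5],.16),ray(S,s[5],.16))
o=get_obs();print(R.from_quat(o["ee_rot"]).as_matrix().round(4).tolist())
E
```

```text
[ 0.57370538 -0.09351558 -0.285654    0.09664936] [[[-0.9, -0.7], [0.3, -0.7], [-0.7, -0.7], [0.6, -0.1], [0.2, -0.5], [0.4, 0.5], [-0.1, -0.3]], [[0.3, -1.5], [-0.5, -1.1], [0.7, -1.3], [-0.4, -0.5], [-0.1, -1.0], [-0.4, 0.3], [-0.1, 0.2]]]
knob [ 0.5376369  -0.21632871  0.16      ] handle [0.65944702 0.02182244 0.163     ]
[0.65866825 0.02161808 0.163     ] [0.65885908 0.02253361 0.163     ] [ 0.5389963 -0.2153537  0.16     ] [ 0.53689926 -0.2147583   0.16      ]
[[-0.9338, 0.3577, -0.0002], [0.3577, 0.9338, -0.0008], [-0.0001, -0.0008, -1.0]]
```

The fit is consistent to about 1 px: fixture at (0.574, -0.094) with yaw -0.286, handle at (0.659, 0.022), q about 0.1, knob at (0.538, -0.216). I'll move above the handle with the wrist yaw unchanged.

Emit:
{"op": "jog_arm", "data": {
  "plan": [
    [[0,0,0],[-0.02,-0.012,-0.01],0.0854],
    [[0,0,0],[-0.05,-0.03,-0.02],0.0854],
    [[0,0,0],[-0.08,-0.048,-0.02],0.0854],
    [[0,0,0],[-0.11,-0.067,-0.02],0.0854],
    [[0,0,0],[-0.14,-0.085,-0.02],0.0854],
    [[0,0,0],[-0.17,-0.103,-0.02],0.0854],
    [[0,0,0],[-0.2,-0.121,-0.02],0.0854],
    [[0,0,0],[-0.23,-0.139,-0.02],0.0854]
  ],
  "force": 60
}}

```text
clock: 0.87
position: [0.3894, 0.37, 0.2513]
ee_rot: [0.182, 0.983, 0.0, -0.0]
ft_force: [0.7, 0.0, -0.2]
grip_width: 0.996
grasp_force: 0.0
```

Emit:
{"op": "jog_arm", "data": {
  "plan": [
    [[0,0,0],[-0.03,-0.018,0],0.07],
    [[0,0,0],[-0.06,-0.036,0],0.07],
    [[0,0,0],[-0.09,-0.055,0],0.07],
    [[0,0,0],[-0.12,-0.073,0],0.07],
    [[0,0,0],[-0.15,-0.091,0],0.07],
    [[0,0,0],[-0.18,-0.109,0],0.07],
    [[0,0,0],[-0.21,-0.127,0],0.07],
    [[0,0,0],[-0.24,-0.145,0],0.07]
  ]
}}

```text
clock: 1.53
position: [0.5616, 0.1488, 0.2514]
ee_rot: [0.182, 0.983, 0.0, 0.0]
ft_force: [0.2, -0.1, 1.4]
grip_width: 0.822
grasp_force: 0.0
```

Emit:
{"op": "jog_arm", "data": {
  "plan": [
    [[0,0,0],[-0.025,-0.015,0],0.07],
    [[0,0,0],[-0.05,-0.03,0],0.07],
    [[0,0,0],[-0.075,-0.045,0],0.07],
    [[0,0,0],[-0.1,-0.06,0],0.07],
    [[0,0,0],[-0.12,-0.072,0],0.07],
    [[0,0,0],[-0.1376,-0.0843,0],0.07],
    [[0,0,0],[-0.1376,-0.0843,0],0.07],
    [[0,0,0],[-0.1376,-0.0843,0],0.07]
  ]
}}

```text
clock: 2.2
position: [0.6593, 0.021, 0.2507]
ee_rot: [0.183, 0.983, -0.0, -0.0]
ft_force: [-0.1, 0.1, 0.2]
grip_width: 0.818
grasp_force: 0.0
```

```bash
python3 - <<'E'
from h import *
o=get_obs();print(o["clock"],o["joint_pos"],o["position"],R.from_quat(o["ee_rot"]).as_matrix().round(4).tolist(),o["grip_width"])
a=[camera("top")["img"][150:290,260:440],camera("scene")["img"][130:270,220:400]]
cv2.imwrite("pics/c2.png",np.vstack([cv2.resize(i,None,fx=2.1,fy=2.1,interpolation=2) for i in a])[...,::-1])
E
```

```text
2.2 [-0.38055746  0.41357599  0.38933036  1.34842866 -0.15453901  1.41018224
  1.20645301] [0.65933661 0.02102802 0.25069588] [[-0.933, 0.3599, -0.0008], [0.3599, 0.933, -0.0006], [0.0005, -0.0009, -1.0]] 0.8180532593535819
```

View pics/c2.png

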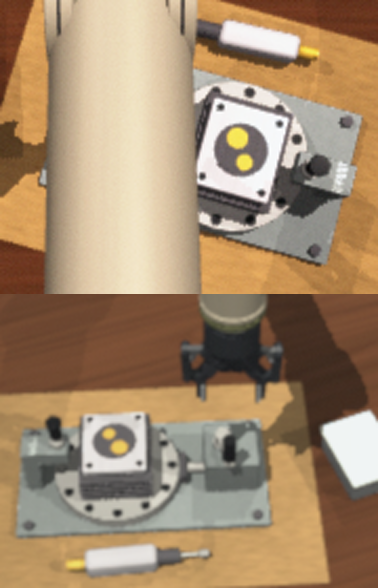

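The composite shows the open gripper hanging over the handle with the fingers at the right height, and the objects undisturbed. Now I'll descend to TCP z of about 0.125 and close.

Emit:
{"op": "jog_arm", "data": {
  "plan": [
    [[0,0,0],[0.0004,0.0009,0.02],0.07],
    [[0,0,0],[0.0004,0.0009,0.045],0.07],
    [[0,0,0],[0.0004,0.0009,0.07],0.07],
    [[0,0,0],[0.0004,0.0009,0.09],0.07],
    [[0,0,0],[0.0004,0.0009,0.105],0.07],
    [[0,0,0],[0.0004,0.0009,0.117],0.07],
    [[0,0,0],[0.0004,0.0009,0.1255],0.07],
    [[0,0,0],[0.0004,0.0009,0.1255],0.07]
  ]
}}

```text
clock: 2.97
position: [0.6582, 0.0243, 0.1243]
ee_rot: [0.181, 0.983, -0.0, -0.001]
ft_force: [-0.5, 0.6, -0.8]
grip_width: 0.825
grasp_force: 0.0
```

Emit:
{"op": "jog_arm", "data": {
  "plan": [
    [[0,0,0],[0,0,0],0.04],
    [[0,0,0],[0,0,0],0.03],
    [[0,0,0],[0,0,0],0.01],
    [[0,0,0],[0,0,0],0.01],
    [[0,0,0],[0,0,0],0.01],
    [[0,0,0],[0,0,0],0.01],
    [[0,0,0],[0,0,0],0.01],
    [[0,0,0],[0,0,0],0.01]
  ]
}}

```text
clock: 3.63
position: [0.6597, 0.0233, 0.1268]
ee_rot: [0.182, 0.983, 0.0, 0.001]
ft_force: [-1.5, -0.0, 6.4]
grip_width: 0.246
grasp_force: 58.4
```

```bash
python3 - <<'E'
from h import *
o=get_obs();print(o)
M=R.from_quat(o["ee_rot"]).as_matrix()
c=np.array([.6103,.0312]);v=np.array([.6588,.0220])-c;q0=np.arctan2(v[1],v[0])
for call in range(9):
    a=q0+1.6*call+.2*np.arange(9)
    P=np.c_[.05*np.cos(a),.05*np.sin(a),0*a];d=(P-P[0])@M
    print(call,d[1:,:2].round(4).tolist())
E
```

```text
{'clock': 3.6333, 'joint_pos': array([-0.37274129,  0.49248933,  0.36458301,  1.50482032, -0.18390339,
        1.17662477,  1.227627  ]), 'joint_velocities': array([ 5.58321645e-04,  4.56140145e-04,  5.46829314e-04, -2.01162322e-03,
        1.07735540e-03, -1.97932102e-04, -7.96964258e-05]), 'tau': array([ 4.29110354e-03, -6.34705353e+01,  7.44904160e+00, -3.44448495e+01,
       -2.19502888e-02, -4.30665258e-01,  5.41819754e-04]), 'position': array([0.65968696, 0.02334381, 0.12680935]), 'ee_rot': array([1.81928395e-01, 9.83311491e-01, 2.97264240e-04, 6.94520069e-04]), 'ft_force': array([-1.45697279, -0.01718679,  6.37919292]), 'torque': array([-0.03128885,  0.29403317,  0.02491658]), 'grasp_force': 58.432175517082214, 'grip_width': 0.24637183235888518}
0 [[0.0027, 0.0096], [0.0073, 0.0185], [0.0136, 0.0262], [0.0213, 0.0326], [0.0301, 0.0373], [0.0396, 0.0402], [0.0496, 0.0411], [0.0595, 0.0401]]
1 [[0.0095, -0.003], [0.0182, -0.0079], [0.0258, -0.0144], [0.032, -0.0222], [0.0364, -0.0312], [0.039, -0.0408], [0.0397, -0.0508], [0.0383, -0.0607]]
2 [[-0.0033, -0.0094], [-0.0084, -0.01
[... 332 characters left out ...]
, [0.0249, 0.0299], [0.0342, 0.0336], [0.0441, 0.0353], [0.054, 0.0351], [0.0638, 0.0328]]
5 [[0.0091, -0.0041], [0.0172, -0.0099], [0.024, -0.0173], [0.0292, -0.0258], [0.0326, -0.0352], [0.034, -0.0451], [0.0335, -0.055], [0.031, -0.0647]]
6 [[-0.0044, -0.009], [-0.0104, -0.0169], [-0.018, -0.0235], [-0.0266, -0.0284], [-0.0361, -0.0315], [-0.046, -0.0327], [-0.056, -0.0319], [-0.0656, -0.0291]]
7 [[-0.0088, 0.0046], [-0.0166, 0.0109], [-0.0229, 0.0186], [-0.0276, 0.0275], [-0.0304, 0.037], [-0.0313, 0.047], [-0.0302, 0.0569], [-0.0271, 0.0664]]
8 [[0.0049, 0.0087], [0.0114, 0.0163], [0.0193, 0.0224], [0.0283, 0.0268], [0.0379, 0.0293], [0.0479, 0.0299], [0.0578, 0.0285], [0.0672, 0.0252]]
```

The handle is gripped: opening 21 mm, 58 N. I'll start winding at 1.6 rad per call.

Emit:
{"op": "jog_arm", "data": {
  "plan": [
    [[0,0,0],[0.0027,0.0096,0],0.01],
    [[0,0,0],[0.0073,0.0185,0],0.01],
    [[0,0,0],[0.0136,0.0262,0],0.01],
    [[0,0,0],[0.0213,0.0326,0],0.01],
    [[0,0,0],[0.0301,0.0373,0],0.01],
    [[0,0,0],[0.0396,0.0402,0],0.01],
    [[0,0,0],[0.0496,0.0411,0],0.01],
    [[0,0,0],[0.0595,0.0401,0],0.01]
  ]
}}

```text
clock: 4.3
position: [0.6184, 0.0806, 0.1268]
ee_rot: [0.183, 0.983, -0.001, 0.001]
ft_force: [-0.3, -7.9, 4.6]
grip_width: 0.24
grasp_force: 58.6
```

Emit:
{"op": "jog_arm", "data": {
  "plan": [
    [[0,0,0],[0.0095,-0.003,0],0.01],
    [[0,0,0],[0.0182,-0.0079,0],0.01],
    [[0,0,0],[0.0258,-0.0144,0],0.01],
    [[0,0,0],[0.032,-0.0222,0],0.01],
    [[0,0,0],[0.0364,-0.0312,0],0.01],
    [[0,0,0],[0.039,-0.0408,0],0.01],
    [[0,0,0],[0.0397,-0.0508,0],0.01],
    [[0,0,0],[0.0383,-0.0607,0],0.01]
  ]
}}

```text
clock: 4.97
position: [0.5607, 0.0392, 0.1267]
ee_rot: [0.182, 0.983, 0.001, 0.001]
ft_force: [4.6, 1.6, 6.1]
grip_width: 0.244
grasp_force: 58.8
```

```bash
python3 - <<'E'
from h import *
for n in "ab":
    im=camera("scene")["img"]
o=get_obs();print(o["clock"],o["position"],o["ft_force"],o["grip_width"],o["grasp_force"],o["joint_pos"])
cv2.imwrite("pics/c3.png",cv2.resize(im[120:270,210:390],None,fx=3,fy=3,interpolation=2)[...,::-1])
E
```

```text
5.0667 [0.56047105 0.03729268 0.12669969] [-0.91580827 -0.85900035  8.52135397] 0.24499300892999498 58.880372643470764 [-0.46555279  0.28185406  0.37196877  1.77931278 -0.11397913  1.10040951
  1.14764427]
```

View pics/c3.png

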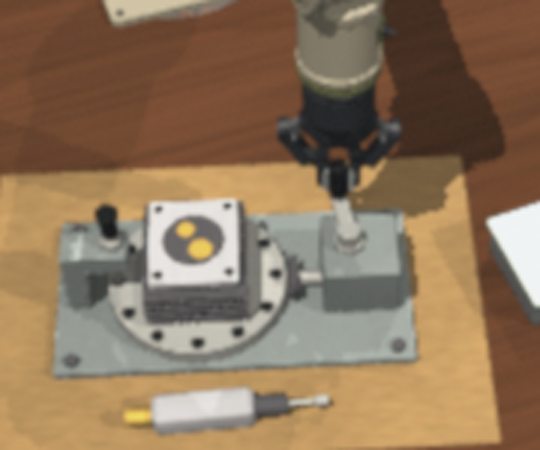

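The crank arm now points back toward the robot, with the handle in the fingers at about (340,180). That puts q at about 3.3 with low forces, so I'll continue.

Emit:
{"op": "jog_arm", "data": {
  "plan": [
    [[0,0,0],[-0.0033,-0.0094,0],0.01],
    [[0,0,0],[-0.0084,-0.018,0],0.01],
    [[0,0,0],[-0.0151,-0.0254,0],0.01],
    [[0,0,0],[-0.0232,-0.0313,0],0.01],
    [[0,0,0],[-0.0322,-0.0355,0],0.01],
    [[0,0,0],[-0.0419,-0.0378,0],0.01],
    [[0,0,0],[-0.0519,-0.0382,0],0.01],
    [[0,0,0],[-0.0617,-0.0365,0],0.01]
  ]
}}

```text
clock: 5.73
position: [0.6052, -0.0187, 0.1267]
ee_rot: [0.183, 0.983, -0.0, 0.0]
ft_force: [-2.1, -1.1, 10.4]
grip_width: 0.237
grasp_force: 59.2
```

Emit:
{"op": "jog_arm", "data": {
  "plan": [
    [[0,0,0],[-0.0093,0.0036,0],0.01],
    [[0,0,0],[-0.0177,0.0089,0],0.01],
    [[0,0,0],[-0.0249,0.0158,0],0.01],
    [[0,0,0],[-0.0306,0.0241,0],0.01],
    [[0,0,0],[-0.0346,0.0332,0],0.01],
    [[0,0,0],[-0.0366,0.043,0],0.01],
    [[0,0,0],[-0.0366,0.053,0],0.01],
    [[0,0,0],[-0.0347,0.0628,0],0.01]
  ]
}}

```text
clock: 6.4
position: [0.6603, 0.0287, 0.1267]
ee_rot: [0.182, 0.983, 0.0, 0.0]
ft_force: [-5.1, -1.5, 11.5]
grip_width: 0.241
grasp_force: 59.2
```

Emit:
{"op": "jog_arm", "data": {
  "plan": [
    [[0,0,0],[0.0038,0.0092,0],0.01],
    [[0,0,0],[0.0094,0.0175,0],0.01],
    [[0,0,0],[0.0166,0.0245,0],0.01],
    [[0,0,0],[0.0249,0.0299,0],0.01],
    [[0,0,0],[0.0342,0.0336,0],0.01],
    [[0,0,0],[0.0441,0.0353,0],0.01],
    [[0,0,0],[0.054,0.0351,0],0.01],
    [[0,0,0],[0.0638,0.0328,0],0.01]
  ]
}}

```text
clock: 7.07
position: [0.6122, 0.0812, 0.1267]
ee_rot: [0.182, 0.983, -0.0, 0.001]
ft_force: [1.6, -6.6, 8.1]
grip_width: 0.244
grasp_force: 59.2
```

Emit:
{"op": "jog_arm", "data": {
  "plan": [
    [[0,0,0],[0.0091,-0.0041,0],0.01],
    [[0,0,0],[0.0172,-0.0099,0],0.01],
    [[0,0,0],[0.024,-0.0173,0],0.01],
    [[0,0,0],[0.0292,-0.0258,0],0.01],
    [[0,0,0],[0.0326,-0.0352,0],0.01],
    [[0,0,0],[0.034,-0.0451,0],0.01],
    [[0,0,0],[0.0335,-0.055,0],0.01],
    [[0,0,0],[0.031,-0.0647,0],0.01]
  ]
}}

```text
clock: 7.73
position: [0.5601, 0.0335, 0.1267]
ee_rot: [0.182, 0.983, 0.001, 0.001]
ft_force: [3.8, 0.6, 7.1]
grip_width: 0.242
grasp_force: 58.9
```

Emit:
{"op": "jog_arm", "data": {
  "plan": [
    [[0,0,0],[-0.0044,-0.009,0],0.01],
    [[0,0,0],[-0.0104,-0.0169,0],0.01],
    [[0,0,0],[-0.018,-0.0235,0],0.01],
    [[0,0,0],[-0.0266,-0.0284,0],0.01],
    [[0,0,0],[-0.0361,-0.0315,0],0.01],
    [[0,0,0],[-0.046,-0.0327,0],0.01],
    [[0,0,0],[-0.056,-0.0319,0],0.01],
    [[0,0,0],[-0.0656,-0.0291,0],0.01]
  ]
}}

```text
clock: 8.4
position: [0.6111, -0.019, 0.1267]
ee_rot: [0.183, 0.983, -0.0, 0.0]
ft_force: [-1.6, -0.9, 9.8]
grip_width: 0.244
grasp_force: 59.2
```

Emit:
{"op": "jog_arm", "data": {
  "plan": [
    [[0,0,0],[-0.0088,0.0046,0],0.01],
    [[0,0,0],[-0.0166,0.0109,0],0.01],
    [[0,0,0],[-0.0229,0.0186,0],0.01],
    [[0,0,0],[-0.0276,0.0275,0],0.01],
    [[0,0,0],[-0.0304,0.037,0],0.01],
    [[0,0,0],[-0.0313,0.047,0],0.01],
    [[0,0,0],[-0.0302,0.0569,0],0.01],
    [[0,0,0],[-0.0271,0.0664,0],0.01]
  ]
}}

```text
clock: 9.07
position: [0.6602, 0.0345, 0.1267]
ee_rot: [0.182, 0.983, 0.0, 0.0]
ft_force: [-4.5, -1.3, 9.5]
grip_width: 0.244
grasp_force: 59.3
```

```bash
python3 - <<'E'
from h import *
o=get_obs();p=o["position"];v=p[:2]-[.6103,.0312]
print(p,o["ft_force"],o["grasp_force"],"q",np.arctan2(v[1],v[0])+.2857+4*np.pi,np.hypot(*v),R.from_quat(o["ee_rot"]).as_matrix().round(4).tolist())
E
```

```text
[0.66024157 0.03454788 0.12670614] [-4.54352611 -1.28054808  9.50888711] 59.311619997024536 q 12.91900638408321 0.050053661647570406 [[-0.9336, 0.3584, 0.0005], [0.3584, 0.9336, 0.0], [-0.0004, 0.0002, -1.0]]
```

q is about 12.92. The last call goes the remaining 1.6 rad to the stop.

Emit:
{"op": "jog_arm", "data": {
  "plan": [
    [[0,0,0],[0.0049,0.0087,0],0.01],
    [[0,0,0],[0.0114,0.0163,0],0.01],
    [[0,0,0],[0.0193,0.0224,0],0.01],
    [[0,0,0],[0.0283,0.0268,0],0.01],
    [[0,0,0],[0.0379,0.0293,0],0.01],
    [[0,0,0],[0.0479,0.0299,0],0.01],
    [[0,0,0],[0.0578,0.0285,0],0.01],
    [[0,0,0],[0.0672,0.0252,0],0.01]
  ]
}}

```text
clock: 9.73
position: [0.6063, 0.0811, 0.1267]
ee_rot: [0.182, 0.983, -0.0, 0.001]
ft_force: [2.4, -6.7, 7.8]
grip_width: 0.243
grasp_force: 59.2
```

Emit:
{"op": "jog_arm", "data": {
  "plan": [
    [[0,0,0],[0.003,-0.0015,0],0.01],
    [[0,0,0],[0.003,-0.0015,0],0.01],
    [[0,0,0],[0.003,-0.0015,0],0.01]
  ]
}}

```text
clock: 9.98
position: [0.606, 0.081, 0.1269]
ee_rot: [0.182, 0.983, 0.001, 0.004]
ft_force: [17.8, -3.1, -2.6]
grip_width: 0.246
grasp_force: 59.8
```

```bash
python3 - <<'E'
from h import *
o=get_obs();p=o["position"];v=p[:2]-[.6103,.0312]
print(p,o["ft_force"],o["grasp_force"],"q",np.arctan2(v[1],v[0])+.2857+4*np.pi,np.hypot(*v),R.from_quat(o["ee_rot"]).as_matrix().round(4).tolist())
E
```

```text
[0.60603115 0.08098199 0.12693761] [17.83936867 -3.06473818 -2.56660696] 59.83486533164978 q 14.508408494282557 0.049964684033717455 [[-0.9334, 0.3588, 0.008], [0.3588, 0.9334, -0.0003], [-0.0076, 0.0026, -1.0]]
```

The handle is hard against the stop: q about 14.5 with an 18 N reaction. I'll unload, open and rise.

Emit:
{"op": "jog_arm", "data": {
  "plan": [
    [[0,0,0],[-0.003,0.0015,0],0.01],
    [[0,0,0],[-0.003,0.0015,0],0.06],
    [[0,0,0],[-0.003,0.0015,0],0.06],
    [[0,0,0],[-0.003,0.0015,0],0.06],
    [[0,0,0],[-0.003,0.0015,-0.01],0.06],
    [[0,0,0],[-0.003,0.0015,-0.035],0.06],
    [[0,0,0],[-0.003,0.0015,-0.065],0.06],
    [[0,0,0],[-0.003,0.0015,-0.085],0.06]
  ]
}}

```text
clock: 10.65
position: [0.6063, 0.0826, 0.2138]
ee_rot: [0.182, 0.983, 0.0, 0.001]
ft_force: [1.1, 0.2, 0.5]
grip_width: 0.71
grasp_force: 0.0
```

```bash
python3 - <<'E'
from h import *
o=get_obs();M=R.from_quat(o["ee_rot"]).as_matrix()
print(o["clock"],o["position"],o["joint_pos"],o["grip_width"])
print((np.array([.5378,-.2158,.205])-o["position"])@M)
c=camera("top");cv2.imwrite("pics/t4.png",cv2.resize(c["img"][160:285,270:450],None,fx=4,fy=4,interpolation=2)[...,::-1])
E
```

```text
10.65 [0.60628795 0.08264725 0.21377125] [-0.52724852  0.32008039  0.39787229  1.5447848  -0.12726126  1.30086201
  1.0913601 ] 0.7100844540276239
[-0.04276026 -0.30321241  0.00849056]
```

Emit:
{"op": "jog_arm", "data": {
  "plan": [
    [[0,0,0],[-0.003,-0.02,0],0.06],
    [[0,0,0],[-0.007,-0.048,0],0.06],
    [[0,0,0],[-0.011,-0.077,0],0.06],
    [[0,0,0],[-0.015,-0.106,0],0.06],
    [[0,0,0],[-0.019,-0.135,0],0.06],
    [[0,0,0],[-0.023,-0.164,0],0.06],
    [[0,0,0],[-0.027,-0.193,0],0.06],
    [[0,0,0],[-0.031,-0.222,0],0.06]
  ]
}}

```text
clock: 11.37
position: [0.5549, -0.1369, 0.2112]
ee_rot: [0.182, 0.983, 0.0, -0.0]
ft_force: [0.3, 0.6, 0.0]
grip_width: 0.705
grasp_force: 0.0
```

Emit:
{"op": "jog_arm", "data": {
  "plan": [
    [[0,0,0],[-0.004,-0.027,0],0.06],
    [[0,0,0],[-0.008,-0.053,0],0.06],
    [[0,0,0],[-0.011,-0.073,0],0.06],
    [[0,0,0],[-0.0118,-0.081,0],0.06],
    [[0,0,0],[-0.0118,-0.081,0],0.06],
    [[0,0,0],[-0.0118,-0.081,0],0.06]
  ]
}}

```text
clock: 11.87
position: [0.538, -0.2146, 0.2109]
ee_rot: [0.182, 0.983, 0.0, -0.0]
ft_force: [-0.1, 1.0, -0.0]
grip_width: 0.704
grasp_force: 0.0
```

```bash
python3 - <<'E'
from h import *
o=get_obs();M=R.from_quat(o["ee_rot"]).as_matrix()
print(o["clock"],o["position"],o["joint_pos"],o["grip_width"],M.round(4).tolist())
print((np.array([.5378,-.2158,.122])-o["position"])@M)
c=camera("scene");print(proj(c,[o["position"],[.5378,-.2158,.16]]))
t=camera("top");
h=np.array([.6060,.0810,.163]);print(proj(c,h),proj(t,h))
a=[t["img"][150:290,260:440],c["img"][130:270,210:390]]
cv2.imwrite("pics/c5.png",np.vstack([cv2.resize(i,None,fx=2.1,fy=2.1,interpolation=2) for i in a])[...,::-1])
E
```

```text
11.8667 [ 0.53798681 -0.21463907  0.21085464] [-0.16869684  0.26131444  0.56138084  1.64255217 -0.14488384  1.27950554
  1.62453526] 0.7039035592170125 [[-0.934, 0.3573, 0.0001], [0.3573, 0.934, 0.0008], [0.0002, 0.0008, -1.0]]
[-0.00025599 -0.0012195   0.08885369]
[[243.3642492  179.49264265]
 [244.95301124 189.69846784]]
[[340.11965849 180.12764108]] [[291.40429024 201.75110202]]
```

View pics/c5.png

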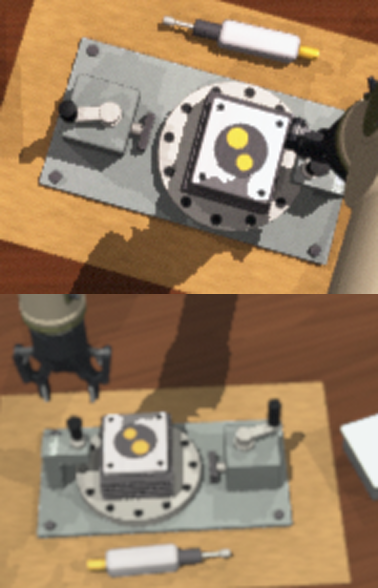

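The crank handle is at (68,110) in the upper image, as predicted for q of about 14.5. The shoe is clear of the disc, the plunger is seated, and the gripper hangs over the knob. I'll descend and grip.

Emit:
{"op": "jog_arm", "data": {
  "plan": [
    [[0,0,0],[-0.0003,-0.0012,0.015],0.06],
    [[0,0,0],[-0.0003,-0.0012,0.035],0.06],
    [[0,0,0],[-0.0003,-0.0012,0.053],0.06],
    [[0,0,0],[-0.0003,-0.0012,0.068],0.06],
    [[0,0,0],[-0.0003,-0.0012,0.08],0.06],
    [[0,0,0],[-0.0003,-0.0012,0.087],0.06],
    [[0,0,0],[-0.0003,-0.0012,0.0885],0.06],
    [[0,0,0],[-0.0003,-0.0012,0.0885],0.06]
  ],
  "force": 80
}}

```text
clock: 12.63
position: [0.5378, -0.2165, 0.1223]
ee_rot: [0.182, 0.983, 0.0, -0.0]
ft_force: [-0.3, -0.6, -0.7]
grip_width: 0.702
grasp_force: 0.0
```

Emit:
{"op": "jog_arm", "data": {
  "plan": [
    [[0,0,0],[0,0,0],0.04],
    [[0,0,0],[0,0,0],0.025],
    [[0,0,0],[0,0,0],0.01],
    [[0,0,0],[0,0,0],0.005],
    [[0,0,0],[0,0,0],0.005],
    [[0,0,0],[0,0,0],0.005],
    [[0,0,0],[0,0,0],0.005],
    [[0,0,0],[0,0,0],0.005]
  ]
}}

```text
clock: 13.3
position: [0.5382, -0.2169, 0.1232]
ee_rot: [0.182, 0.983, 0.0, 0.001]
ft_force: [-1.8, 2.3, 5.6]
grip_width: 0.269
grasp_force: 77.8
```

The opening reads 23 mm, where a 20 mm grip should read about 19. The pads may be touching the rim. I'll reopen, go 4 mm lower and close again.

Emit:
{"op": "jog_arm", "data": {
  "plan": [
    [[0,0,0],[0,0,0],0.04],
    [[0,0,0],[0,0,0],0.04],
    [[0,0,0],[0,0,0.004],0.04],
    [[0,0,0],[0,0,0.004],0.02],
    [[0,0,0],[0,0,0.004],0.005],
    [[0,0,0],[0,0,0.004],0.005],
    [[0,0,0],[0,0,0.004],0.005],
    [[0,0,0],[0,0,0.004],0.005]
  ]
}}

```text
clock: 13.97
position: [0.5372, -0.2165, 0.1176]
ee_rot: [0.182, 0.983, 0.0, -0.001]
ft_force: [1.1, 2.0, -6.3]
grip_width: 0.225
grasp_force: 177.4
```

Emit:
{"op": "jog_arm", "data": {
  "plan": [
    [[0,0,0],[0,0,0],0.005],
    [[0,0,0],[0,0,0],0.005]
  ]
}}

```text
clock: 14.13
position: [0.5372, -0.2166, 0.1178]
ee_rot: [0.182, 0.983, 0.0, -0.001]
ft_force: [0.4, 1.9, -7.6]
grip_width: 0.223
grasp_force: 177.4
```

Now 19 mm, so the fingers are on the grip part under the rim. I'll pull up slowly.

Emit:
{"op": "jog_arm", "data": {
  "plan": [
    [[0,0,0],[0,0,-0.003],0.005],
    [[0,0,0],[0,0,-0.007],0.005],
    [[0,0,0],[0,0,-0.011],0.005],
    [[0,0,0],[0,0,-0.015],0.005],
    [[0,0,0],[0,0,-0.019],0.005],
    [[0,0,0],[0,0,-0.022],0.005],
    [[0,0,0],[0,0,-0.024],0.005],
    [[0,0,0],[0,0,-0.024],0.005]
  ]
}}

```text
clock: 14.8
position: [0.5368, -0.2164, 0.1396]
ee_rot: [0.182, 0.983, -0.0, -0.001]
ft_force: [7.5, -1.8, -35.1]
grip_width: 0.225
grasp_force: 182.4
```

```bash
python3 - <<'E'
from h import *
c=camera("scene");o=get_obs();print(o["position"],o["ft_force"],o["grasp_force"],o["grip_width"])
a=c["img"][130:250,210:360]
cv2.imwrite("pics/c6.png",cv2.resize(a,None,fx=4,fy=4,interpolation=2)[...,::-1])
E
```

```text
[ 0.53674601 -0.2164378   0.13958551] [  8.09226888  -1.20903755 -34.9155908 ] 182.44977682828903 0.22524798709804872
```

View pics/c6.png

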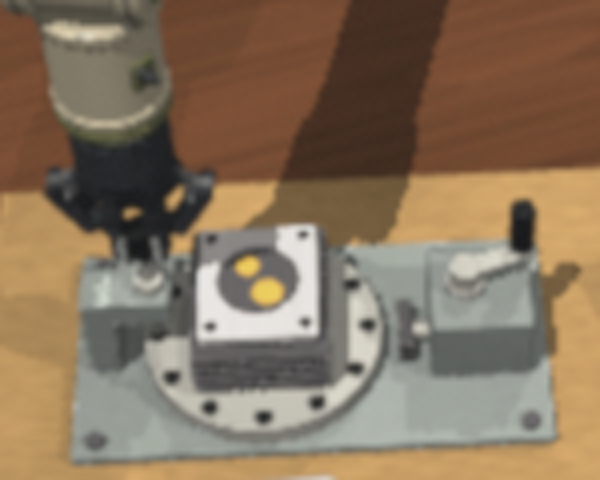

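The gripper has lifted the knob clear of the bush at about (148,275), and the 35 N force and 22 mm rise show it is at its top stop. The crank is unmoved. I'll ease off 1 mm to take load off the stop and hold.

Emit:
{"op": "jog_arm", "data": {
  "plan": [
    [[0,0,0],[0,0,0.001],0.005],
    [[0,0,0],[0,0,0.001],0.005],
    [[0,0,0],[0,0,0.001],0.005],
    [[0,0,0],[0,0,0.001],0.005],
    [[0,0,0],[0,0,0.001],0.005],
    [[0,0,0],[0,0,0.001],0.005]
  ]
}}

```text
clock: 15.35
position: [0.5369, -0.2165, 0.1395]
ee_rot: [0.182, 0.983, -0.0, -0.001]
ft_force: [5.7, 0.6, -29.5]
grip_width: 0.222
grasp_force: 183.0
```

Still at the stop and firmly held, so I'm handing in.

```bash
python3 -c "
from workcell import *
print(hand_in())"
```

```text
the job is handed in; nothing more can be done
None
```

I wound the crank to its stop (about 14.5 rad), then pulled the plunger up about 22 mm to its top stop. The fingers were still holding it there when I handed the job in at about 15 s; no verdict came back.

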